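# Open the tablet dispenser for refilling

### The arm

A 6-joint arm with a two-finger parallel gripper is mounted at the origin on a cart in front of the work surface, level with it; the furniture and walls round the work are solid. World frame = base frame: x ahead of the robot, y to its left, z up, the work surface at z = 0. Lengths are in m, angles in rad, forces in N, time in s.
With the tool pointing down it reaches from about 0.275 to 0.825 m from the base axis. Payload 4.9 kg.
Tool frame: the origin (TCP) lies midway between the tips of the shut fingers; the grasp point (between the pads) lies 19 mm behind it (bot.grip_depth is the distance from the TCP to the grasp point, in m); z points along the fingers, y is the line along which they close (so a half turn about z gives the same grasp; the last joint's range is limited). The gripper opens to 85 mm and grips with 20 to 120 N. Pads are 22 mm wide; open, the fingers measure 114 mm over their backs; the gripper's body (76 mm by 85 mm) begins 54 mm behind the grasp point. The pads swing forward as they close: fully open they stand 13 mm farther back than shut.
Start: joints at [1.1, 0.326, -0.193, 1.052, 0, 1.437], TCP at [0.182, 0.519, 0.231] pointing down, gripper open.
Joint ranges: [-2.65, 2.65], [-0.97, 1.79], [-1.3, 1.35], [-1.93, 2.1], [-1.47, 1.37], [-3.14, 3.14]. Speed limits (rad/s): [2.57, 2.57, 3.14, 3.14, 3.14, 3.14].

### API

Orientations are given as a unit quaternion [w, x, y, z].
In Python, from cell import bot gives the robot as it stands. Calls block until the motion is done:
- bot.move_pose(position, orientation): joint-space move of the TCP to a pose.
- bot.move_linear(position, speed=0.15, rotation=None, until_force=None): straight line of the TCP; rotation=None keeps the orientation; speed is the mean speed in m/s. With until_force (N) it stops when the force on the tool has changed by that much, and returns True; else False.
- bot.goto_joints(angles): joint-space move.
- bot.set_gripper(opening, grasp_force=None): opening from 0.0 (shut) to 1.0 (fully open); grasp_force is the grip in N (None keeps the last); returns when the fingers have stopped.
- bot.wait(seconds).
- bot.solve_ik(position, orientation): joint angles nearest the present ones, or None.
- bot.camera(name): name is "side" or "top" or "wrist"; returns the picture (400x640x3 uint8, red, green, blue); there is no depth.
- bot.calibration(name): a dict with "mtx" (3x3 intrinsics, pixels), "extrinsics" (4x4, takes a point from world to camera coordinates); the wrist camera has in their place "hand_eye" (4x4, takes a point from camera to tool coordinates, whose origin is the TCP and whose axes are the flange's). Camera axes: x right, y down, z forward; pixel columns grow to the right and rows downward; lengths in m; the calibration is good to about 2 mm. The wrist camera is an equidistant fisheye: a pixel r from the principal point sees the ray r / f radians off the axis. A picture is of the moment at which its call begins: read the wrist's pose just before it. calibration takes no time and is no camera call.
A pose or a line that the arm cannot do raises bot.PlanningError and nothing moves.
- bot.close_job(): hands the job in; it is judged then, once.
Trained networks look in the newest picture that a camera, given by its name, has taken for a name from the list of things; names that differ only in an ending like _2 or _b are one class to them, and where a whole thing is asked for, a point or a joint stands for the part that bears it (a point fixed in the world has none). Each returns a list of dicts, best first, with "confidence" (0 to 1); they miss things now and then, are a little off and sometimes report something else, mostly with a low value. They report only what shows in the picture. A call takes as long as a camera call.
- bot.search_frame(camera, thing): "bbox" ([left, top, width, height] in pixels, round what is visible of it).
Readings, each from a call of its own:
- bot.read_clock(): time.
- bot.read_joint_positions(): joint angles.
- bot.read_joint_vel(): joint speeds.
- bot.read_joint_efforts(): joint torques, N m.
- bot.read_position(): TCP position.
- bot.read_tool_rot(): TCP orientation.
- bot.read_ft_force(): force on the tool from outside, world axes, zero at the start.
- bot.read_moment(): the same for the moment, N m.
- bot.read_gripper_width(): opening from 0.0 (shut) to 1.0 (fully open).
- bot.read_finger_force(): force on a finger pad.
Only numpy, scipy, OpenCV 4.12 (cv2) and the standard library are available. Lean on these libraries where they do the work, as an engineer would, in place of code of your own. Each camera call takes 0.05 s, during which the arm holds its last target. There are 200 camera calls.

### The job

Get the steel tablet dispenser on the counter ready for refilling. First push its drawer fully home until it clicks in, so that no tablets run out; then swing the latch lever on top clear of the lid, and lift the lid by its tab and lay it right back past upright so that it stays open, without letting it slam. Leave the things standing round it where they are.

Things in the scene. Friction and masses are not known exactly. Their poses are not given: they have to be found in the camera images.
- dispenser: Brushed-steel tablet dispenser, fixed to the counter: a box 130 (x) x 200 (y) x 112 mm; the lid on it brings it to 120 mm. Origin: centre of its underside, on the counter. -x is its front (drawer side, facing the robot), +y its left as the robot sees it, z up. A bracket on its right side carries the latch pivot and reaches out to y -137 mm.
- drawer (a joint): Travel of the drawer in the lower half of the front: 0 = fully home (front plate against the case), grows as it is pulled out along the dispenser's -x, at most 0.06 m. Friction about 1 N; a sprung catch resists with about 3 N in all at 6 to 14 mm from home and draws the drawer in over the last 5 mm.
- drawer_bar (a point): Middle of the drawer's bar handle: a level dark steel bar 11 mm thick, 90 mm long along the dispenser's y, its axis 35 mm in front of the drawer's front plate, 34 mm above the counter. Moves with the drawer; with the drawer home it lies at (-110, -30, 34) mm in the dispenser's frame. The frame is parallel to the dispenser's.
- latch (a joint): Angle of the latch, a level dark steel bar 100 x 16 mm on an upright pivot at the dispenser's right side. 0 = it points along the dispenser's +y, over the lid, and blocks it; grows counter-clockwise seen from above, the end swinging to the front; 1.57 = straight forward (-x), stop at 1.75. Clear of the lid from 1.2 rad. Stays where left (friction about 0.6 N at the knob).
- latch_knob (a point): Middle of the upright round black knob at the free end of the latch bar: 18 mm in diameter, 34 mm high (from 130 to 164 mm above the counter); this point is 150 mm above the counter, 85 mm from the pivot axis.
- latch_hinge (a point): Point on the upright pivot axis of the latch, at the height of point latch_knob; in the dispenser's frame (-40, -122, 150) mm.
- lid (a joint): Opening angle of the lid: 0 = shut, 1.57 = upright, 1.85 = stop, leaning back. The lid, about 0.25 kg, falls shut if let go before upright and falls back to the stop and stays there once past upright.
- lid_tab (a point): Middle of the gripping tab at the lid's front edge: a flat steel tongue 30 mm wide (y), 8 mm thick, sticking out 39 mm forward, left of centre. With the lid shut it lies at (-91, 60, 116) mm in the dispenser's frame, 156 mm before and 4 mm above the hinge line. Pinched across its width (along y) it pivots between the fingers as the lid swings.
- lid_hinge (a point): Point on the lid's hinge line along the back rim, in line with the tab: (65, 60, 112) mm in the dispenser's frame. The lid turns about the dispenser's y axis, its front edge going up and then back to +x.
- refill_tub: Bystander: a white tub with a blue lid, 85 x 124 x 115 mm, standing to the left of the dispenser; origin at the centre of its underside.
- mug: Bystander: a cream mug, 64 x 91 x 50 mm, upside down in front of and to the left of the dispenser; origin at the centre of its underside.
- mill: Bystander: a small glass shaker with a grey cap, 44 x 44 x 90 mm, to the right of and behind the dispenser; origin at the centre of its underside.

How it is judged:
By the outcome, as a careful person would: the job done as asked, in the order asked, and still so for the second after the job is handed in, with the robot touching nothing.
It also fails if it takes over 67 s, if anything falls off the work surface, if the arm or the gripper's body presses on something with over 40 N, if the wrist force passes 120 N, or if a joint passes its speed limit or range.

## Working session

There is one attempt and no reset: what is moved stays moved. The work goes in short steps, each a Python script; the robot and the scene stay as the last script left them, time stands still between calls to the robot, and variables do not carry over. Pictures are saved under pics/ and viewed, at most 10 in all, crops included, and the job is handed in when it is done.

```bash
mkdir -p pics; ls; python3 - <<'E'
from cell import bot
import cv2,numpy as np
for c in("side","top"):
    im=bot.camera(c); cv2.imwrite(f"pics/{c}0.png",im[:,:,::-1])
    k=bot.calibration(c); print(c,k["mtx"].round(1).tolist(),k["extrinsics"].round(4).tolist())
    for t in("dispenser","drawer_bar","latch_knob","latch","lid_tab","lid","drawer","refill_tub","mug","mill"):
        print(t,[(np.round(d["bbox"]).tolist(),round(d["confidence"],2)) for d in bot.search_frame(c,t)[:2]])
print(bot.read_clock(),bot.read_tool_rot())
E
```

```text
pics
side [[389.8, 0.0, 318.8], [0.0, 389.8, 195.4], [0.0, 0.0, 1.0]] [[-0.6056, 0.7957, 0.0106, 0.4243], [0.6455, 0.499, -0.5783, -0.2587], [-0.4654, -0.3434, -0.8158, 1.4313], [0.0, 0.0, 0.0, 1.0]]
dispenser [([249.0, 144.0, 86.0, 92.0], 0.68)]
drawer_bar [([302.0, 160.0, 34.0, 54.0], 0.58)]
latch_knob [([275.0, 143.0, 27.0, 22.0], 0.7)]
latch [([271.0, 144.0, 32.0, 23.0], 0.69)]
lid_tab [([251.0, 153.0, 77.0, 66.0], 0.57)]
lid [([249.0, 154.0, 80.0, 64.0], 0.64), ([392.0, 228.0, 58.0, 44.0], 0.36)]
drawer [([298.0, 161.0, 37.0, 45.0], 0.94)]
refill_tub [([393.0, 227.0, 57.0, 50.0], 0.95)]
mug []
mill [([231.0, 158.0, 18.0, 22.0], 0.71)]
top [[374.7, 0.0, 322.1], [0.0, 374.7, 200.1], [0.0, 0.0, 1.0]] [[0.0103, -0.9999, 0.0122, -0.101], [-0.9799, -0.0125, -0.199, 0.6056], [0.1991, -0.0099, -0.9799, 1.0056], [0.0, 0.0, 0.0, 1.0]]
dispenser [([319.0, 166.0, 86.0, 98.0], 0.8)]
drawer_bar [([320.0, 218.0, 62.0, 48.0], 0.9)]
latch_knob [([366.0, 222.0, 41.0, 11.0], 0.83)]
latch [([363.0, 222.0, 42.0, 11.0], 0.53)]
lid_tab [([317.0, 164.0, 90.0, 72.0], 0.62)]
lid [([318.0, 164.0, 88.0, 73.0], 0.86), ([314.0, 218.0, 66.0, 47.0], 0.41)]
drawer [([317.0, 217.0, 63.0, 48.0], 0.86)]
refill_tub [([181.0, 199.0, 62.0, 50.0], 0.55)]
mug [([364.0, 222.0, 41.0, 16.0], 0.28)]
mill [([316.0, 167.0, 91.0, 97.0], 0.29)]
1.1 [1.58192884e-06 1.67594702e-01 9.85855981e-01 1.01945014e-05]
```

```bash
python3 - <<'E'
import cv2,numpy as np
a=cv2.imread("pics/top0.png")[130:290,160:430]; b=cv2.imread("pics/side0.png")[120:290,210:470]
cv2.imwrite("pics/c1.png",cv2.resize(a,(800,474),interpolation=cv2.INTER_CUBIC))
cv2.imwrite("pics/c2.png",cv2.resize(b,(800,523),interpolation=cv2.INTER_CUBIC))
E
```

```text
(no output)
```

View pics/c1.png

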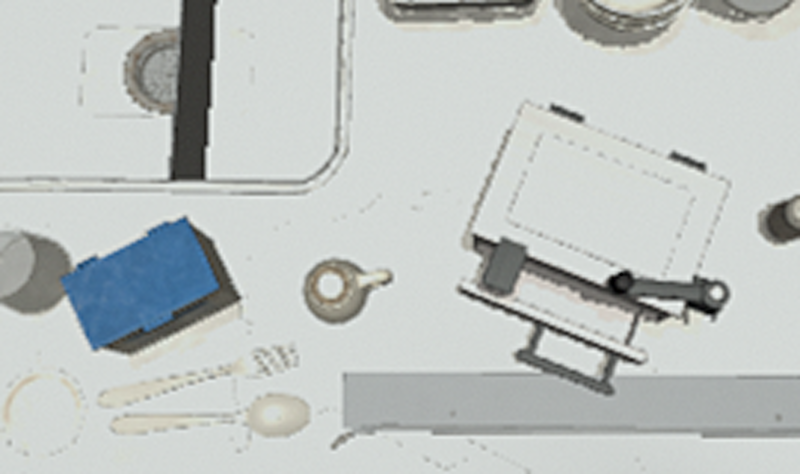

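View pics/c2.png

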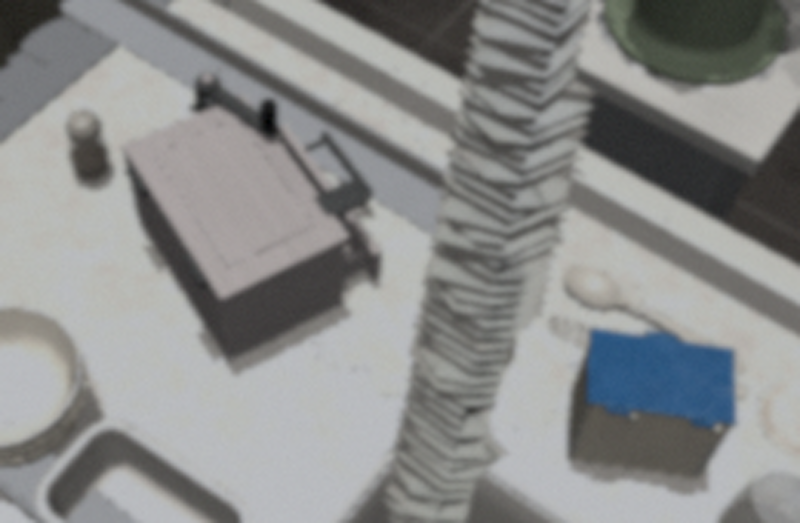

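The top view shows the dispenser yawed, with the drawer out and its bar at about crop (520,355)-(612,390). The tab is at (506,266), the knob at (622,282) over the lid, and the pivot at (714,292). The mug is at (335,290) and the tub at the far left. I'll fit the dispenser pose, drawer travel and latch angle from both views.

```bash
cat > fit.py <<'E'
from cell import bot
import numpy as np
from scipy.optimize import least_squares
def proj(c,P):
    k=bot.calibration(c);E=k["extrinsics"];p=k["mtx"]@(E[:3,:3]@P+E[:3,3]);return p[:2]/p[2]
T=lambda u,v:np.array([160+u/2.963,130+v/2.963])
S=lambda u,v:np.array([210+u/3.077,120+v/3.077])
def model(x):
    q,l=x[3],x[4]; k=lambda z:(-.040-.085*np.sin(l),-.122+.085*np.cos(l),z)
    bl,br,fl=(.065,.1,.12),(.065,-.1,.12),(-.065,.1,.12)
    return [("top",bl,T(525,103)),("top",br,T(728,183)),("top",fl,T(470,240)),("top",(-.091,.06,.12),T(507,266)),
    ("top",k(.164),T(622,280)),("top",(-.11-q,.015,.037),T(520,355)),("top",(-.11-q,-.075,.037),T(612,390)),
    ("side",bl,S(226,297)),("side",br,S(125,150)),("side",fl,S(346,238)),("side",k(.164),S(268,101)),]
def dp(x,p):
    c,s=np.cos(x[2]),np.sin(x[2]);return np.array([x[0]+c*p[0]-s*p[1],x[1]+s*p[0]+c*p[1],p[2]])
res=lambda x:np.concatenate([proj(c,dp(x,np.array(p)))-m for c,p,m in model(x)])
if __name__=="__main__":
    r=least_squares(res,[.55,-.15,-.3,.04,.2],loss="soft_l1")
    print(r.x.round(4).tolist());print(res(r.x).reshape(-1,2).round(1).tolist())
    x=r.x;q,l=x[3],x[4]
    for n,p in dict(bar=(-.11-q,-.03,.034),knob=(-.04-.085*np.sin(l),-.122+.085*np.cos(l),.15),piv=(-.04,-.122,.15),tab=(-.091,.06,.116),hinge=(.065,.06,.112)).items():print(n,dp(x,p).round(3))
    k=bot.calibration("top");E=k["extrinsics"];R=E[:3,:3];o=-R.T@E[:3,3]
    for n,(u,v,z) in dict(mug=(335,290,.05),mughandle=(390,278,.03),tub=(180,265,.115),mill=(797,215,.09)).items():
        d=R.T@np.linalg.inv(k["mtx"])@np.append(T(u,v),1);print(n,(o+d*(z-o[2])/d[2]).round(3))
E
python3 fit.py
```

```text
[0.5979, -0.2011, -0.3672, 0.0346, 0.2833]
[[-1.0, -0.1], [-0.7, -0.7], [0.0, -3.0], [-2.1, 2.7], [0.3, 0.1], [0.5, -0.1], [-0.9, -0.0], [-1.4, -0.9], [-1.0, -2.0], [0.3, -2.0], [-0.1, 0.1]]
bar [ 0.452 -0.177  0.034]
knob [ 0.524 -0.216  0.15 ]
piv [ 0.517 -0.301  0.15 ]
tab [ 0.535 -0.112  0.116]
hinge [ 0.68  -0.168  0.112]
mug [0.527 0.044 0.05 ]
mughandle [ 0.542 -0.007  0.03 ]
tub [0.54  0.176 0.115]
mill [ 0.598 -0.391  0.09 ]
```

```bash
cat > h.py <<'E'
from fit import *
from scipy.spatial.transform import Rotation as Rn
def quat(yaw,tilt=0,flip=False):
    f=np.array([np.cos(yaw),np.sin(yaw),0]);y=np.array([-f[1],f[0],0])*(-1 if flip else 1)
    z=f*np.sin(tilt)-np.array([0,0,1])*np.cos(tilt)
    q=Rn.from_matrix(np.c_[np.cross(y,z),y,z]).as_quat();return q[[3,0,1,2]],z
def wproj(P,pos,q):
    k=bot.calibration("wrist");R=Rn.from_quat(np.r_[q[1:],q[0]]).as_matrix();H=k["hand_eye"]
    c=H[:3,:3].T@(R.T@(P-pos)-H[:3,3]);th=np.arctan2(np.hypot(c[0],c[1]),c[2]);d=c[:2]/np.hypot(c[0],c[1])
    return np.array([k["mtx"][0,2],k["mtx"][1,2]])+k["mtx"][0,0]*th*d
E
python3 - <<'E'
from h import *
import cv2,json
print(bot.calibration("wrist"))
x=[0.5979,-0.2011,-0.3672,0.0346,0.2833]
for f in(0,1):
    q,_=quat(x[2],0,f); s=bot.solve_ik([.47,-.16,.33],q); print(f,s)
q,_=quat(x[2],0,True)
s0,s1=[bot.solve_ik([.47,-.16,.33],quat(x[2],0,f)[0]) for f in(0,1)]
f=abs(s1[5])<abs(s0[5]); q=quat(x[2],0,f)[0]
bot.move_pose([.47,-.16,.33],q); p,r=bot.read_position(),bot.read_tool_rot()
im=bot.camera("wrist");cv2.imwrite("pics/w0.png",im[:,:,::-1]);json.dump([list(p),list(r)],open("w0.json","w"))
for n in("lid_tab","latch_knob","drawer_bar"):print(n,[d for d in bot.search_frame("wrist",n)[:2]])
for n,P in dict(tab=(-.091,.06,.12),fl=(-.065,.1,.12),bl=(.065,.1,.12),br=(.065,-.1,.12),b1=(-.1446,.015,.037),b2=(-.1446,-.075,.037),knob=(-.04-.085*np.sin(x[4]),-.122+.085*np.cos(x[4]),.164)).items():print(n,wproj(dp(x,P),p,r).round(0))
print(f,p,r,bot.read_clock())
E
```

```text
{'mtx': array([[309.70691629,   0.        , 317.435084  ],
       [  0.        , 309.70691629, 199.85513252],
       [  0.        ,   0.        ,   1.        ]]), 'hand_eye': array([[-1.75201403e-04, -9.65735497e-01, -2.59528264e-01,
         6.62138546e-02],
       [ 9.99999027e-01, -5.28384776e-04,  1.29110678e-03,
        -6.79082020e-04],
       [-1.38399843e-03, -2.59527785e-01,  9.65734649e-01,
        -1.43386049e-01],
       [ 0.00000000e+00,  0.00000000e+00,  0.00000000e+00,
         1.00000000e+00]])}
0 [-0.47690963  0.17761955 -0.13766748  1.2555093   0.         -0.10970963]
1 [-0.47690963  0.17761955 -0.13766748  1.2555093   0.          3.03188302]
lid_tab [{'bbox': [240.3, 198.6, 164.4, 123.2], 'confidence': 0.97}]
latch_knob [{'bbox': [221.6, 229.9, 72.9, 33.1], 'confidence': 0.87}, {'bbox': [253.0, 153.6, 135.1, 62.9], 'confidence': 0.49}]
drawer_bar [{'bbox': [253.0, 154.7, 132.5, 65.4], 'confidence': 0.56}]
tab [373. 212.]
fl [403. 231.]
bl [393. 316.]
br [251. 316.]
b1 [333. 158.]
b2 [270. 158.]
knob [287. 247.]
False [ 0.47016591 -0.15932513  0.32991303] [-6.42661544e-05  1.81977135e-01  9.83302754e-01  1.14165486e-04] 3.9333
```

View pics/w0.png

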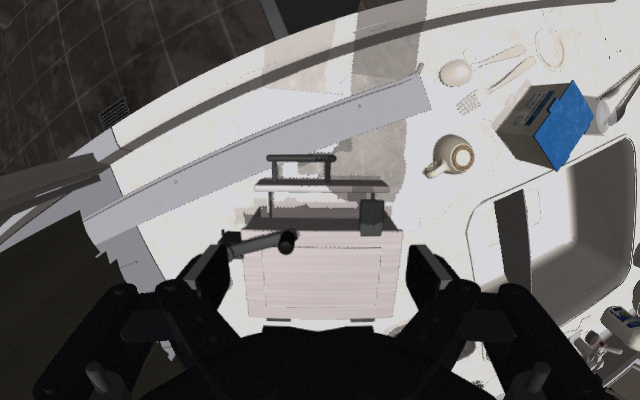

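The wrist view confirms the fit. The tab is at (372,216) against (373,212) predicted, the bar ends are at (334,158) and (270,158), both matching, and the knob is at (287,243). Next I'll push the drawer home.

```bash
echo 'X=[0.5979,-0.2011,-0.3672,0.0346,0.2833]
YAW=X[2]
W=lambda *p:dp(X,np.array(p))' >> h.py
python3 - <<'E'
from h import *
import cv2
for t in (.6,.45,.3,.15):
    q,_=quat(YAW,t)
    if bot.solve_ik(W(-.20,-.03,.02),q) is not None and bot.solve_ik(W(-.20,-.03,.1),q) is not None: break
print("tilt",t)
bot.set_gripper(0.0,30)
bot.move_pose(W(-.20,-.03,.10),q)
bot.move_linear(W(-.20,-.03,.02),.12)
print(bot.move_linear(W(-.10,-.03,.02),.05,until_force=15),bot.read_position(),bot.read_ft_force())
X_=X; p=bot.read_position(); c,s=np.cos(YAW),np.sin(YAW); print("disp x",(p[0]-X[0])*c+(p[1]-X[1])*s)
bot.move_linear(W(-.18,-.03,.02),.15); bot.move_linear(W(-.19,-.03,.20),.25)
im=bot.camera("top");cv2.imwrite("pics/t1.png",cv2.resize(im[130:290,290:430,::-1],(525,600),interpolation=cv2.INTER_CUBIC))
print(bot.read_clock())
E
```

```text
tilt 0.45
True [ 0.47710324 -0.18607939  0.01686242] [0.02730592 0.39195587 0.73318145]
disp x -0.11813643900651322
9.7167
```

View pics/t1.png

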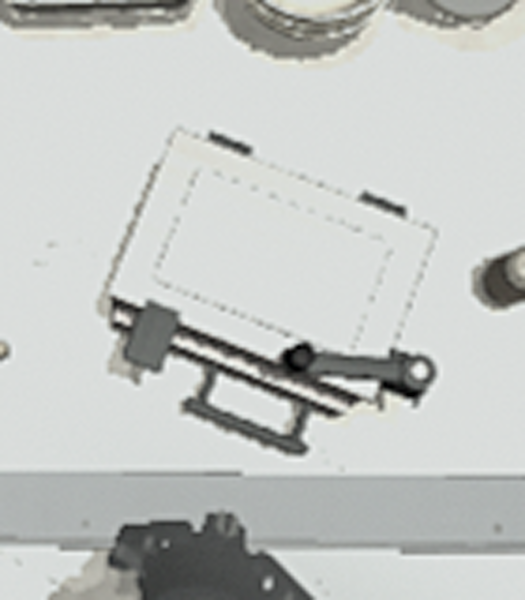

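The drawer is now nearly flush, with the bar at (190,405)-(300,445) in the crop. I'll check how much travel is left.

```bash
python3 - <<'E'
from h import *
for q in(0,.005,.01,.015):
    print(q,[((proj("top",W(-.11-q,y,.037))-[290,130])*3.75).round(0) for y in(.015,-.075)])
q,_=quat(YAW,.45)
bot.move_linear(W(-.18,-.03,.02),.2)
for f in (15,25):
  print(bot.move_linear(W(-.10,-.03,.02),.04,until_force=f),bot.read_ft_force())
  p=bot.read_position(); c,s=np.cos(YAW),np.sin(YAW); print("disp x",(p[0]-X[0])*c+(p[1]-X[1])*s)
print(bot.read_clock())
E
```

```text
0 [array([189., 407.]), array([300., 451.])]
0.005 [array([186., 413.]), array([297., 457.])]
0.01 [array([184., 419.]), array([295., 463.])]
0.015 [array([182., 425.]), array([293., 469.])]
True [ 0.22898904  0.38910082 -0.42863343]
disp x -0.11807619347117194
True [-0.23105088 -0.64349133  0.60641286]
disp x -0.11706123855058852
12.6833
```

The drawer is home: both pushes stopped at the same place and the picture matches zero travel. Next is the latch.

```bash
python3 - <<'E'
from h import *
import cv2
bot.move_linear(W(-.18,-.03,.02),.2); bot.move_linear(W(-.19,-.03,.22),.3)
K=lambda l,z:W(-.04-.085*np.sin(l),-.122+.085*np.cos(l),z)
Q=lambda l:quat(YAW+l-np.pi/2)[0]
l0=X[4]
bot.set_gripper(.42)
bot.move_pose(K(l0,.22),Q(l0))
print(bot.move_linear(K(l0,.132),.1,until_force=10),bot.read_position()[2],bot.read_gripper_width())
for l in np.linspace(l0,1.66,7)[1:]:
    bot.move_linear(K(l,.132),.08,rotation=Q(l)); print(round(l,2),bot.read_ft_force().round(1))
bot.move_linear(K(1.6,.132),.08)
bot.move_linear(K(1.6,.24),.25)
bot.move_pose(W(-.25,.06,.26),quat(YAW,.35)[0])
im=bot.camera("top");cv2.imwrite("pics/t2.png",cv2.resize(im[130:290,290:430,::-1],(525,600),interpolation=cv2.INTER_CUBIC))
print(bot.read_clock())
E
```

```text
False 0.13269638946417575 0.4188169167596643
0.51 [-1.1  0.5  0.1]
0.74 [-0.3 -0.5 -0.5]
0.97 [0.1 0.3 0. ]
1.2 [ 0.7 -0.2  0.1]
1.43 [-0.1 -0.1  0. ]
1.66 [-0.5  0.5  0.8]
20.8
```

View pics/t2.png

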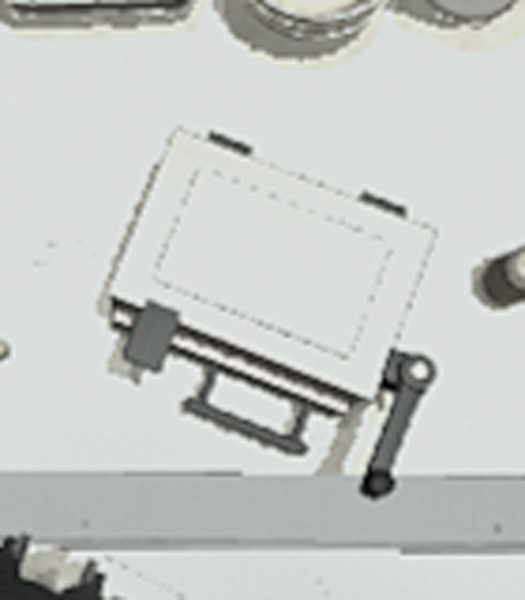

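The latch now points straight forward at about 1.55 rad, with the knob at (378,484), and the drawer is still home. Next is the lid.

```bash
cat >> h.py <<'E'
def lidpose(a,t,extra=0):
    q,z=quat(YAW,t);G=W(.065-.156*np.cos(a)+.004*np.sin(a),.06,.112+.156*np.sin(a)+.004*np.cos(a))
    return G+(bot.grip_depth+.003+extra)*z,q
A=np.linspace(0,1.8,12)
E
python3 - <<'E'
from h import *
import cv2
for t1 in(.9,.75,.6,.45,.35):
    if all(bot.solve_ik(*lidpose(a,.35+(t1-.35)*a/1.8)) is not None for a in A): break
else: raise SystemExit("no ik")
print("t1",t1,bot.grip_depth); open("t1","w").write(str(t1))
bot.set_gripper(.75)
bot.move_pose(*lidpose(0,.35,-.09))
print(bot.move_linear(lidpose(0,.35)[0],.1,until_force=8))
im=bot.camera("wrist");cv2.imwrite("pics/w1.png",im[:,:,::-1])
bot.set_gripper(0,35)
print(bot.read_gripper_width()*85,bot.read_finger_force(),bot.read_ft_force().round(1),bot.read_clock())
E
```

```text
t1 0.9 0.0187
False
29.00849733718369 35.84753394126892 [-4.  -2.1  4.8] 23.3583
```

View pics/w1.png

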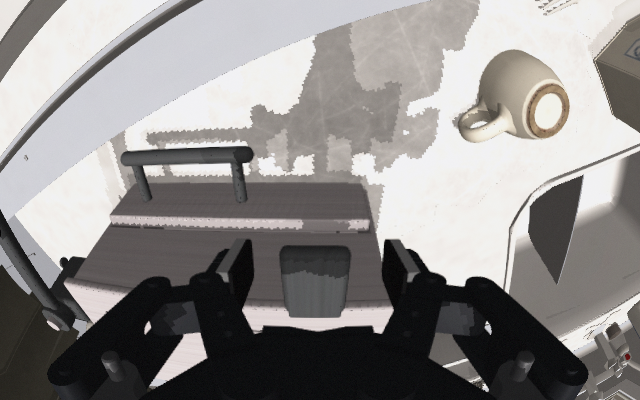

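The tab sat squarely between the pads at (315,280), and the grip reads 29 mm, as it should. Next I'll swing the lid open.

```bash
python3 - <<'E'
from h import *
import cv2
t1=float(open("t1").read())
for a in A[1:]:
    p,q=lidpose(a,.35+(t1-.35)*a/1.8)
    bot.move_linear(p,.07,rotation=q)
    f=bot.read_ft_force();print(round(a,2),f.round(1),round(bot.read_gripper_width()*85,1))
    if np.linalg.norm(f)>45 or bot.read_gripper_width()*85<24: print("STOP");break
im=bot.camera("side");cv2.imwrite("pics/s3.png",cv2.resize(im[60:290,210:470,::-1],(678,600)))
print(bot.read_clock())
E
```

```text
0.16 [-0.8 -5.8 -2.3] 29.6
0.33 [-0.9 -5.5 -2.2] 29.4
0.49 [-2.7 -4.3 -2.8] 29.1
0.65 [-4.3 -5.  -1.2] 29.3
0.82 [-3.9 -4.2  0.2] 29.3
0.98 [-4.5 -5.2 -0.9] 29.1
1.15 [-6.  -5.2  0.9] 29.3
1.31 [-4.5 -6.   2.8] 28.9
1.47 [-5.3 -6.9  2.3] 29.4
1.64 [-4.3 -7.3  2.4] 29.5
1.8 [-3.8 -7.6  2.7] 28.8
29.2083
```

View pics/s3.png

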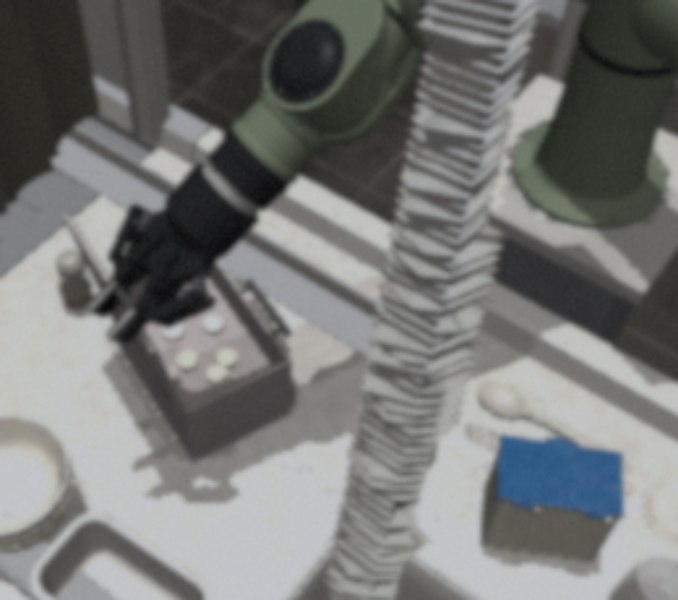

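The lid is held past upright, the tablets inside are visible, and the tub hasn't moved. I'll release and back straight out.

```bash
python3 - <<'E'
from h import *
import cv2
t1=float(open("t1").read())
bot.set_gripper(.7); bot.wait(.3)
p,q=lidpose(1.8,t1,-.13)
bot.move_linear(p,.12)
bot.move_pose(W(-.22,.06,.36),quat(YAW,.35)[0])
bot.wait(.5)
a=bot.camera("side")[100:280,210:470,::-1];b=bot.camera("top")[130:290,160:430,::-1]
cv2.imwrite("pics/e.png",np.vstack([cv2.resize(a,(433,300)),cv2.resize(b,(433,257))]) if 0 else np.hstack([cv2.resize(a,(400,277)),cv2.resize(b,(400,277))]))
print(bot.read_ft_force().round(1),bot.read_clock())
E
```

```text
[-0.6 -1.6 -0.3] 32.7083
```

View pics/e.png

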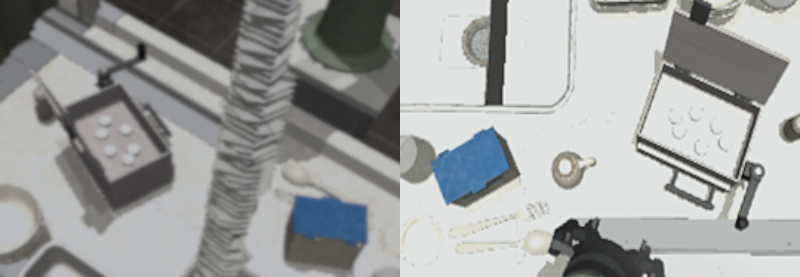

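The lid is lying back open at (725,60), the latch points forward at (748,195), the drawer is shut, and the tub, mug and mill have not moved.

```bash
python3 -c "
from cell import bot
print(bot.close_job())"
```

```text
the job is handed in; nothing more can be done
None
```

The job is handed in at about 33 s on the robot's clock: the drawer is fully home, the latch is swung clear, the lid is laid back open without slamming, and the tub, mug and mill are where they were.

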